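Tumble the doming block down the step and slide it to the brass stop

TASK

On the stepped work board, tumble the aluminium doming block off the ledge and over the step into the cork-lined tray so that its big red dish ends up facing straight up, then slide it along the tray until it sits squarely against the brass stop, and let go. Do not pick the block up off the board, and leave the pliers, the brush and the bur stand where they are.

Things in the scene. Friction and masses are not known exactly. Their poses are not given: they have to be found in the camera images.
- board: Fixed wooden work board with one step, 275 x 320 mm. Origin on the table under the step's edge, mid-width; z up, y along the step edge (board spans y -160 to 160 mm), x from the step towards the ledge, roughly away from the robot. Ledge: x 0 to 150 mm, flat top at z 34 mm, a white line along its edge. The step is upright, 26 mm high, down to the tray on its -x side.
- tray (a point): Middle of the tray's flat cork floor, at board (-57.5, 0, 8) mm; axes as the board's. The floor reaches from the step (board x 0) to a low lip at board x -115 mm, 10 mm higher than the floor.
- block: Loose aluminium doming cube, 50 mm, 0.2 to 0.4 kg, dishes in all faces. Origin at its centre. Big red dish in its +x face. It starts on the ledge, +z face (four small dishes) up, +x looking away from the step but turned up to 0.8 rad either way, centre at board x 50 to 85, y -50 to 50 mm. Pushed square over the step, it tips by itself once its centre passes the edge, and lands red dish up.
- red_dish (a point): Middle of the block's +x face, 25 mm from its centre, at the mouth of the single dish that is red inside, 37 mm wide; axes as the block's.
- brass_stop: Brass stop bar fixed across one end of the tray (which end varies), at board x -57, y +140 or -140 mm. 110 mm along board x, 14 mm thick along y, 30 mm high. Origin at the centre of its underside, on the tray floor; axes as the board's. The face to slide the block against is 7 mm from its centre, towards the board's middle.
- black_stop: Black plastic stop bar of the same size at the other end of the tray: not the one to use. Origin and axes as for the brass stop.
- pliers: Loose yellow-handled pliers, 155 mm long, 70 mm wide, 16 mm high, lying on the table beside the board. Origin near the middle, on the table; x along them to the jaws. Leave alone.
- brush: Loose small brush, 160 mm long, lying on the table beside the board, on the other side from the pliers. Origin near the middle, on the table; x along it. Leave alone.
- bur_stand: Loose plywood bur stand, 50 x 110 mm, up to 70 mm high with its burs, on the table behind the ledge. Origin at the centre of its underside. Leave alone.
Not all that is in view belongs to the job. There is more than one size of the block; the one meant has the size given above.

How it is judged:
At the end, for the whole second after the job is handed in: The block rests flat on the tray floor with the red dish facing up (within 0.1 rad), within 6 mm of touching the brass stop and square to it (within 0.12 rad), released and at rest (angle between block's own x axis and vertical below 0.1 rad and z of block in the frame of board between 0.029 and 0.037 m and x of block in the frame of board between -0.1 and -0.02 m and y of block in the frame of brass_stop between -0.038 and 0.038 m and (angle between the y axis of block and the y axis of board, either way round below 0.12 rad or angle between the z axis of block and the y axis of board, either way round below 0.12 rad) and linear speed of block below 0.01 m/s and angular speed of block below 0.1 rad/s).
It fails at once if the block was picked up: its centre rose more than 20 mm above its height when standing on the ledge (z of block in the frame of board above 0.079 m).
It fails at once if the pliers was moved more than 20 mm (distance of pliers from where it was at the start of the episode above 0.02 m).
It fails at once if the brush was moved more than 20 mm (distance of brush from where it was at the start of the episode above 0.02 m).
It fails at once if the bur stand was moved more than 20 mm (distance of bur_stand from where it was at the start of the episode above 0.02 m).
It also fails if it takes over 58 s, if anything falls off the work surface, if the arm or the gripper's body presses on something with over 40 N, if the wrist force passes 120 N, or if a joint passes its speed limit or range.

ROBOT

A 6-joint arm with a two-finger parallel gripper is mounted at the origin on the work surface. World frame = base frame: x ahead of the robot, y to its left, z up, the work surface at z = 0. Lengths are in m, angles in rad, forces in N, time in s.
With the tool pointing down it reaches from about 0.375 to 0.9 m from the base axis. Payload 3.1 kg.
Tool frame: the origin (TCP) lies midway between the tips of the shut fingers; the grasp point (between the pads) lies 19 mm behind it; z points along the fingers, x is the direction in which the jaws open and shut, and the axes are right-handed (so a half turn about z gives the same grasp; the last joint's range is limited). The gripper opens to 87 mm and grips with 3 to 60 N. Pads are 19 mm wide; open, the fingers measure 117 mm over their backs; the gripper's body (75 mm by 190 mm) begins 51 mm behind the grasp point.
Start: joints at [-0.178, 0.527, 1.433, -0, 1.181, -0.178], TCP at [0.625, 0, 0.197] pointing down, gripper open.
Joint ranges: [-3.08, 3.08], [-0.75, 2.2], [0.22, 2.44], [-1.43, 4.57], [0, 2.65], [-2.85, 2.85]. Speed limits (rad/s): [2.79, 2.79, 3.14, 3.14, 3.14, 3.14].

INTERFACE

Orientations are given as a unit quaternion [x, y, z, w].
In Python, from rig import * gives the robot as it stands.
- The arm moves only by the tool drive_tool, never from a script. Its argument "plan" is a list of rows, each an object with "offset": the shift along the tool's x, y, z in cm, a list of three; "delta_rot": the turn, a rotation vector about the tool's x, y, z in degrees, a list of three; "jaw": the finger opening in cm, from 0 to 8.7. In form: [{"offset": [dx, dy, dz], "delta_rot": [wx, wy, wz], "jaw": jaw}, ...]. A call has exactly 8 rows; each row is the pose to reach, as a shift and turn from the pose commanded when the call began, along the tool's axes at that moment; what a row does not reach only later rows make up. A row lasts 1/12 s, in which the tool goes at most 41.7 mm and 7.16 degrees, less where a joint would pass 70% of its speed; a pose out of reach is approached as far as the arm can. A call with a gripper value outside its range is refused whole. The fingers move at their own pace and stop on an object; "squeeze" is the grip in N (left out, the last holds). Time passes only in rows, so rows that repeat a pose let the fingers close, or fill a call up. It gives the time, the measured TCP pose, the force and the opening at its end, in the units of the state.
- get_obs(): the state, without advancing time (a new reading comes with each control period).
- camera(name): name is "scene" or "side" or "wrist"; returns the picture (480x640x3 uint8, red, green, blue); there is no depth.
- calibration(name): a dict with "K" (3x3 intrinsics, pixels), "pose" (4x4, takes a point from camera to world coordinates); the wrist camera has in their place "tool_from_camera" (4x4, takes a point from camera to tool coordinates, whose origin is the TCP and whose axes are the tool frame's). Camera axes: x right, y down, z forward; pixel columns grow to the right and rows downward; lengths in m; the calibration is good to about 2 mm. A picture is of the moment at which its call begins: read the wrist's pose just before it. calibration takes no time and is no camera call.
- hand_in(): hands the job in, once; it reports no verdict.
The state is a dict: "time": time; "q": joint angles; "joint_velocities": joint speeds; "joint_torque": joint torques, N m; "position": TCP position; "tool_rot": TCP orientation; "ft_force": force on the tool from outside, world axes, zero at the start; "moment": the same for the moment, N m; "grip_width": finger opening in m.
Only numpy, scipy, OpenCV 4.12 (cv2) and the standard library are available. Lean on these libraries where they do the work, as an engineer would, in place of code of your own. Each camera call takes 0.05 s, during which the arm holds its last target.

## Working session

There is one attempt and no reset: what is moved stays moved. The work goes in short steps, Python scripts to look and compute and a tool call to move; the robot and the scene stay as the last step left them, time stands still between calls to the robot, and variables do not carry over. Pictures are saved under pics/ and viewed, and the job is handed in when it is done.

Besides the shell and the picture viewer there is one more tool, called as a command line: name --argument value ..., lists and objects as JSON in quotes. drive_tool: Moves the arm, as the interface text tells. Its arguments: {"type":"object","properties":{"plan":{"type":"array","items":{"type":"object","properties":{"offset":{"type":"array","items":{"type":"number"}},"delta_rot":{"type":"array","items":{"type":"number"}},"jaw":{"type":"number"}}}},"squeeze":{"type":"number"}},"required":["plan"]}

```bash
ls; mkdir -p pics; python3 - <<'E'
from rig import *
import cv2,numpy as np
for n in ["scene","side","wrist"]:
    im=camera(n); cv2.imwrite(f"pics/{n}0.png",im[:,:,::-1]); 
    c=calibration(n); print(n,{k:np.round(v,4).tolist() for k,v in c.items()})
print(get_obs())
E
```

```text
pics
scene {'K': [[616.3868, 0.0, 320.7274], [0.0, 616.3868, 247.0313], [0.0, 0.0, 1.0]], 'pose': [[0.3798, 0.7343, -0.5627, 1.245], [0.9251, -0.2997, 0.2334, -0.2399], [0.0028, -0.6091, -0.7931, 0.9445], [0.0, 0.0, 0.0, 1.0]]}
side {'K': [[442.0762, 0.0, 312.054], [0.0, 442.0762, 244.1822], [0.0, 0.0, 1.0]], 'pose': [[-0.9582, -0.1431, 0.2479, 0.4083], [-0.2862, 0.4956, -0.8201, 0.7362], [-0.0056, -0.8567, -0.5158, 0.4969], [0.0, 0.0, 0.0, 1.0]]}
wrist {'K': [[415.4873, 0.0, 321.4313], [0.0, 415.4873, 238.023], [0.0, 0.0, 1.0]], 'tool_from_camera': [[1.0, -0.0006, -0.0014, -0.0003], [0.0009, 0.9623, 0.2718, -0.0737], [0.0012, -0.2718, 0.9623, -0.1867], [0.0, 0.0, 0.0, 1.0]]}
{'time': 0.15, 'q': array([-1.78486964e-01,  5.28305246e-01,  1.43357534e+00, -3.80182543e-05,
        1.18139958e+00, -1.78504749e-01]), 'joint_velocities': array([ 8.80612441e-04, -3.38011971e-03, -2.27464916e-03,  3.03651860e-05,
        2.29036536e-04,  6.02378181e-04]), 'joint_torque': array([ 9.14956272e-04, -4.40429199e+01, -1.76841742e+01,  6.33679633e-02,
        5.52540855e-02, -1.06930895e-04]), 'position': array([6.24410054e-01, 1.32227404e-04, 1.96674518e-01]), 'tool_rot': array([ 9.99999644e-01,  1.61240906e-05, -8.33470353e-04, -1.32507592e-04]), 'ft_force': array([ 0.57100792,  0.45221579, -0.28453714]), 'moment': array([0.01712005, 0.02285328, 0.02903166]), 'grip_width': 0.08706368102450077}
```

View pics/scene0.png

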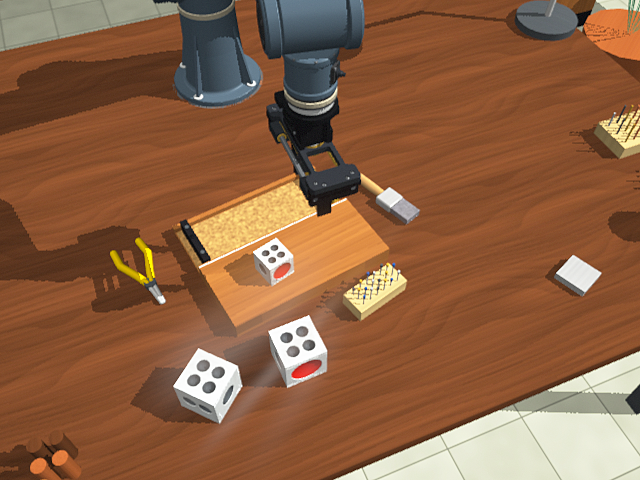

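View pics/side0.png

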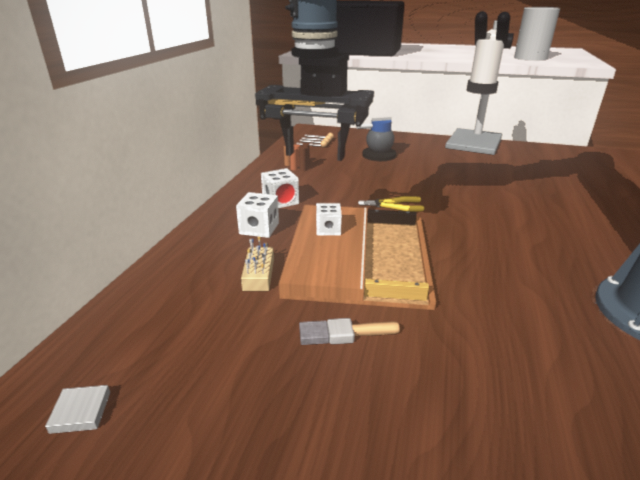

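View pics/wrist0.png

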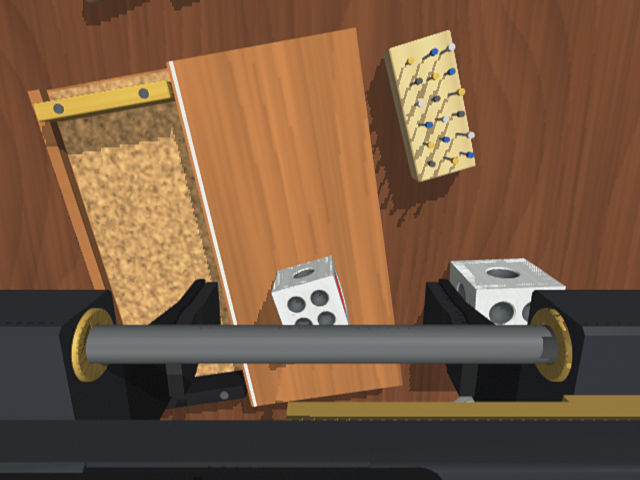

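The three white cubes are at scene (272,260), (298,350) and (208,385). The one on the ledge at (272,260) is the smallest and the only one on the board, so it fits. I'll check it in a crop and measure.

```bash
cat > h.py <<'E'
import cv2,numpy as np
from scipy.spatial.transform import Rotation as R
def pose(n,cal,obs):
    if n!="wrist": return np.array(cal["pose"])
    T=np.eye(4);T[:3,:3]=R.from_quat(obs["tool_rot"]).as_matrix();T[:3,3]=obs["position"]
    return T@np.array(cal["tool_from_camera"])
def cast(uv,z,K,P):
    uv=np.atleast_2d(np.array(uv,float)); d=np.c_[uv,np.ones(len(uv))]@np.linalg.inv(K).T@P[:3,:3].T
    o=P[:3,3]; return o+d*((z-o[2])/d[:,2])[:,None]
def proj(X,K,P):
    c=(np.atleast_2d(X)-P[:3,3])@P[:3,:3]; p=c@np.array(K).T; return p[:,:2]/p[:,2:]
E
python3 - <<'E'
from rig import *
from h import *
o=get_obs()
w=cv2.imread("pics/wrist0.png");s=cv2.imread("pics/scene0.png")
cw=calibration("wrist");cs=calibration("scene");Pw=pose("wrist",cw,o);Ps=pose("scene",cs,o)
h=cv2.cvtColor(w,cv2.COLOR_BGR2HSV)
m=((h[:,:,1]<40)&(h[:,:,2]>190)).astype(np.uint8); m[:, 262:]=0; m[:,:165]=0
ys,xs=np.nonzero(m); print(len(xs),xs.min(),xs.max(),ys.min(),ys.max())
k=(ys<280)
X=cast(np.c_[xs,ys],0.034,cw["K"],Pw); vx,vy,x0,y0=cv2.fitLine(X[:,:2].astype(np.float32),cv2.DIST_HUBER,0,.001,.001).ravel()
print("wrist line",vx,vy,x0,y0, X[ys.argmin()],X[ys.argmax()])
h=cv2.cvtColor(s,cv2.COLOR_BGR2HSV)
m=((h[:,:,1]<50)&(h[:,:,2]>150)).astype(np.uint8)
n,l,st,c=cv2.connectedComponentsWithStats(m)
for i in range(n):
    if st[i,4]>60: print(i,st[i],c[i])
cv2.imwrite("pics/crop1.png",cv2.resize(s[160:340,160:420],None,fx=3,fy=3,interpolation=2))
cv2.imwrite("pics/crop1w.png",cv2.resize(w[230:345,240:380],None,fx=5,fy=5,interpolation=2))
E
```

```text
985 169 256 61 406
wrist line 0.16337931 -0.9865633 0.526672 -0.0086334655 [0.5044894  0.11879043 0.034     ] [ 0.55668551 -0.19707836  0.034     ]
0 [     0      0    640    480 276799] [307.76715956 227.22884476]
4 [ 51   0  43   8 183] [65.71584699  2.2568306 ]
5 [ 54   1  54  33 894] [81.7360179 17.950783 ]
6 [103   0  55  24 950] [128.45368421   9.18631579]
8 [596   0  33   9 251] [613.62549801   3.55378486]
9 [630   0  10  11  77] [634.85714286   4.94805195]
10 [156   3  22  13 176] [166.77272727   8.1875    ]
29 [   2   11   55   35 1299] [28.59430331 27.78829869]
45 [60 26 50 12 75] [84.26666667 31.29333333]
59 [306  88  31  18  83] [324.93975904  99.44578313]
80 [377 187  43  34 616] [397.51461039 203.0487013 ]
82 [199 212 118  56 224] [256.75446429 239.84821429]
85 [253 238  41  48 759] [274.59683794 258.16732543]
86 [556 255  45  38 897] [578.62541806 273.06243032]
101 [149 285  17  19 117] [157.61538462 294.77777778]
111 [ 268  315   59   73 1909] [298.96280775 348.24410686]
112 [ 173  348   70   76 2185] [210.99084668 381.29427918]
114 [  334   351   306   129 19143] [534.96787337 437.704644  ]
```

View pics/crop1.png

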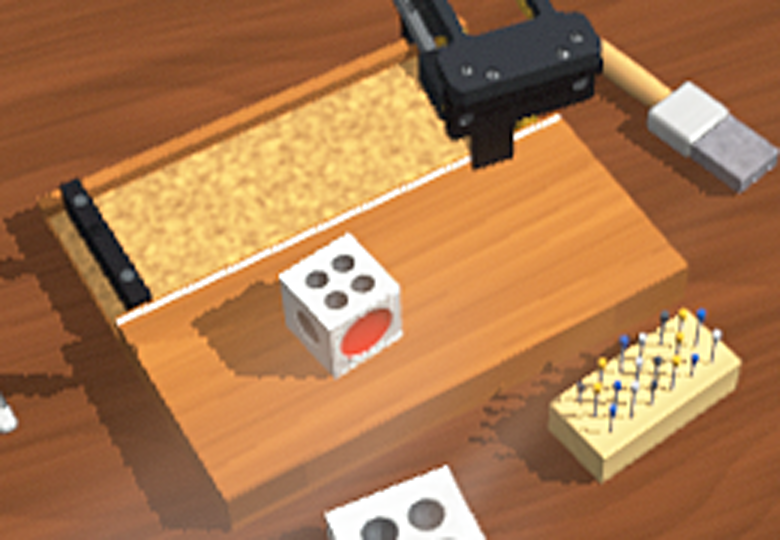

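View pics/crop1w.png

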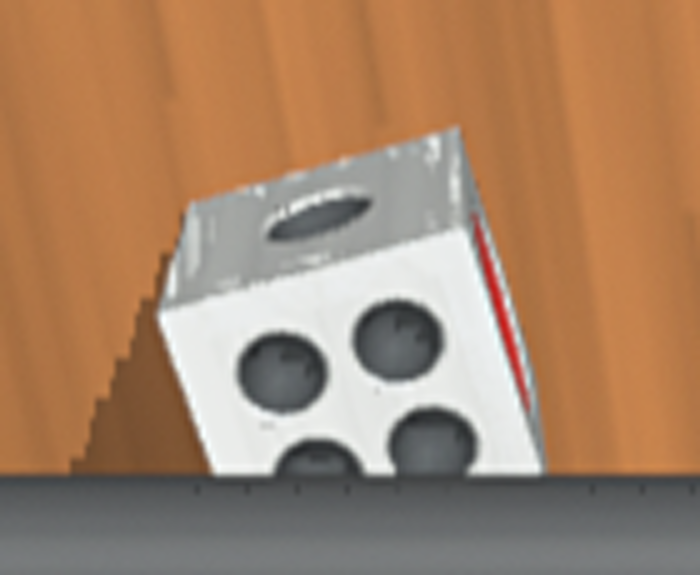

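The crop shows the 50 mm block with its red dish away from the step. It is turned noticeably in the board frame.

```bash
cat >> h.py <<'E'
ey=np.array([-0.16338,0.98656]); ex=np.array([0.98656,0.16338])
O=(np.array([0.50449,0.11879])+np.array([0.55669,-0.19708]))/2
def tob(X): X=np.atleast_2d(X)[:,:2]-O; return np.c_[X@ex,X@ey]
def tow(B): B=np.atleast_2d(B); return O+B[:,:1]*ex+B[:,1:2]*ey
E
python3 - <<'E'
from rig import *
from h import *
o=get_obs();cw=calibration("wrist");cs=calibration("scene");Pw=pose("wrist",cw,o);Ps=pose("scene",cs,o)
A=cast([[240+160/5,230+315/5],[240+465/5,230+228/5]],.084,cw["K"],Pw); B=tob(A)*1000
print("wrist top",B,np.linalg.norm(B[1]-B[0]),np.degrees(np.arctan2(*(B[1]-B[0])[::-1])))
C=np.array([[281,287],[348,235],[400,290],[335,336]])/3+160
B=tob(cast(C,.084,cs["K"],Ps))*1000;print("scene top",B,B.mean(0),[np.linalg.norm(B[i]-B[i-1]) for i in range(4)],[np.degrees(np.arctan2(*(B[i]-B[i-1])[::-1])) for i in range(4)])
E=np.array([[118,320],[558,117]])/3+160
print("line",tob(cast(E,.034,cs["K"],Ps))*1000)
for z in (-.140,.140): print(tow([[-.057,z]]))
print(tow([[-.0575,0]]), np.degrees(np.arctan2(ex[1],ex[0])))
E
```

```text
wrist top [[ 51.09436542 -24.70765532]
 [100.1827424  -18.19402596]] 49.51864418409829 7.558530120604142
scene top [[ 65.97969778 -74.55632156]
 [ 52.73758932 -22.66617011]
 [104.04489815 -16.84064939]
 [112.86441192 -64.72712083]] [ 83.90664929 -44.69756547] [np.float64(47.90396232844476), np.float64(53.553162877488944), np.float64(51.63696962006487), np.float64(48.69186759216256)] [np.float64(-168.15963897517514), np.float64(104.31604319908605), np.float64(6.477720769930947), np.float64(-79.56446687418283)]
line [[   1.12117636 -156.35103694]
 [   2.6118015   160.9268726 ]]
[[ 0.49722928 -0.18657606]]
[[0.45148288 0.08966074]]
[[ 0.4738628  -0.04853935]] 9.403168378090784
```

drive_tool --plan '[{"offset":[1,1,0],"delta_rot":[0,0,-7],"jaw":2},{"offset":[2,2,0],"delta_rot":[0,0,-14],"jaw":2},{"offset":[3,4,0],"delta_rot":[0,0,-21],"jaw":2},{"offset":[4.1,6.3,0],"delta_rot":[0,0,-28],"jaw":2},{"offset":[4.1,6.3,0],"delta_rot":[0,0,-35],"jaw":2},{"offset":[4.1,6.3,0],"delta_rot":[0,0,-42],"jaw":2},{"offset":[4.1,6.3,0],"delta_rot":[0,0,-49],"jaw":2},{"offset":[4.1,6.3,0],"delta_rot":[0,0,-56],"jaw":2}]'

```text
time: 0.82
position: [0.6657, -0.0632, 0.1968]
tool_rot: [0.882, 0.472, -0.0, -0.0]
ft_force: [0.1, 0.0, -0.1]
grip_width: 0.0417
```

drive_tool --plan '[{"offset":[0,0,0],"delta_rot":[0,0,-7],"jaw":2},{"offset":[0,0,0],"delta_rot":[0,0,-14],"jaw":2},{"offset":[0,0,0],"delta_rot":[0,0,-21],"jaw":2},{"offset":[0,0,0],"delta_rot":[0,0,-28],"jaw":2},{"offset":[0,0,0],"delta_rot":[0,0,-35],"jaw":2},{"offset":[0,0,0],"delta_rot":[0,0,-42],"jaw":2},{"offset":[0,0,0],"delta_rot":[0,0,-43.4],"jaw":2},{"offset":[0,0,0],"delta_rot":[0,0,-43.4],"jaw":2}]'

```text
time: 1.48
position: [0.6657, -0.0629, 0.1971]
tool_rot: [0.647, 0.762, -0.0, -0.0]
ft_force: [0.4, 0.2, 0.3]
grip_width: 0.0199
```

```bash
python3 - <<'E'
from rig import *
from h import *
o=get_obs();M=R.from_quat(o["tool_rot"]).as_matrix()
print(o["time"],o["position"],np.degrees(np.arctan2(M[1,0],M[0,0])),tob(o["position"])*1000,o["grip_width"],o["ft_force"])
cv2.imwrite("pics/w1.png",camera("wrist")[:,:,::-1])
cv2.imwrite("pics/s1.png",camera("scene")[:,:,::-1])
E
```

```text
1.4833 [ 0.66573031 -0.06290222  0.19707636] 99.29683031055751 [[129.44256529 -45.51714413]] 0.019859915136534515 [0.3543844  0.22874184 0.31507506]
```

View pics/w1.png

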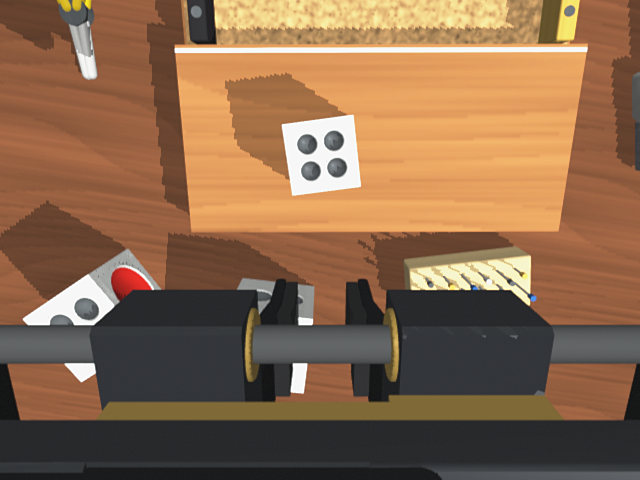

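View pics/s1.png

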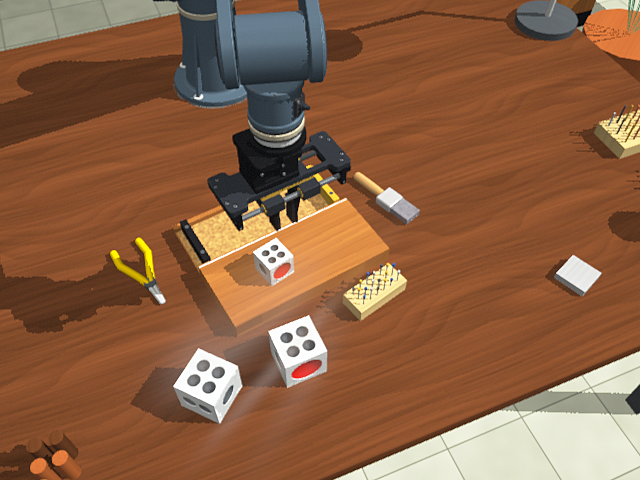

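Whole block top is visible at wrist corners (282,124), (353,115), (361,186), (291,195); brass stop at the right (+y). Recomputing.

```bash
python3 - <<'E'
from rig import *
from h import *
o=get_obs();c=calibration("wrist");P=pose("wrist",c,o)
w=cv2.imread("pics/w1.png");h=cv2.cvtColor(w,cv2.COLOR_BGR2HSV)
m=((h[:,:,1]<40)&(h[:,:,2]>150)).astype(np.uint8); m[:100]=0;m[210:]=0;m[:,:270]=0;m[:,380:]=0
cn=max(cv2.findContours(m,0,1)[0],key=cv2.contourArea); 
X=tob(cast(cn[:,0],.084,c["K"],P))*1000
print(cv2.minAreaRect(X.astype(np.float32)))
print("edge",tob(cast([[180,46],[585,46]],.034,c["K"],P))*1000)
print("bur front", tob(cast([[404,262],[530,249]],.03,c["K"],P))*1000)
E
```

```text
((78.31855773925781, -45.89634704589844), (50.365928649902344, 50.22915267944336), 7.270226001739502)
edge [[  -1.76637322 -155.29964842]
 [  -0.73228478  158.36239817]]
bur front [[176.80974273  27.89416326]
 [164.95361749 139.61052475]]
```

drive_tool --plan '[{"offset":[0,0,3],"delta_rot":[0,0,0],"jaw":2},{"offset":[0,0,6],"delta_rot":[0,0,0],"jaw":2},{"offset":[0,0,9],"delta_rot":[0,0,0],"jaw":2},{"offset":[0,0,12],"delta_rot":[0,0,0],"jaw":2},{"offset":[0,0,14],"delta_rot":[0,0,0],"jaw":2},{"offset":[0,0,15],"delta_rot":[0,0,0],"jaw":2},{"offset":[0,0,15.6],"delta_rot":[0,0,0],"jaw":2},{"offset":[0,0,15.6],"delta_rot":[0,0,0],"jaw":2}]'

```text
time: 2.25
position: [0.6656, -0.0629, 0.0406]
tool_rot: [0.647, 0.762, -0.0, -0.001]
ft_force: [-0.9, 0.0, 0.2]
grip_width: 0.0201
```

```bash
python3 - <<'E'
from rig import *
from h import *
o=get_obs()
print(o["time"],o["position"],tob(o["position"])*1000,o["ft_force"])
cv2.imwrite("pics/w2.png",camera("wrist")[:,:,::-1])
E
```

```text
2.25 [ 0.66564788 -0.06290755  0.04057103] [[129.36037764 -45.50893401]] [-0.85374642  0.01474311  0.23257748]
```

View pics/w2.png

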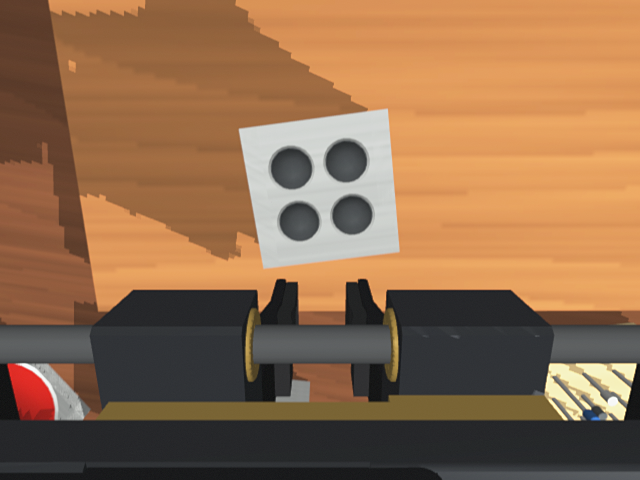

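Fingers stand behind the block. Push towards the step (tool −y), first 7 cm.

drive_tool --plan '[{"offset":[0,-1,0],"delta_rot":[0,0,0],"jaw":2},{"offset":[0,-1.8,0],"delta_rot":[0,0,0],"jaw":2},{"offset":[0,-2.6,0],"delta_rot":[0,0,0],"jaw":2},{"offset":[0,-3.4,0],"delta_rot":[0,0,0],"jaw":2},{"offset":[0,-4.2,0],"delta_rot":[0,0,0],"jaw":2},{"offset":[0,-5,0],"delta_rot":[0,0,0],"jaw":2},{"offset":[0,-5.8,0],"delta_rot":[0,0,0],"jaw":2},{"offset":[0,-6.2,0],"delta_rot":[0,0,0],"jaw":2}]'

```text
time: 2.97
position: [0.6038, -0.0732, 0.0418]
tool_rot: [0.647, 0.763, -0.0, -0.0]
ft_force: [3.6, 0.3, 3.3]
grip_width: 0.02
```

```bash
python3 - <<'E'
from rig import *
from h import *
o=get_obs()
print(o["time"],o["position"],tob(o["position"])*1000,o["ft_force"])
cv2.imwrite("pics/w3.png",camera("wrist")[:,:,::-1])
E
```

```text
2.9667 [ 0.60375364 -0.07324123  0.04184248] [[ 66.60967511 -45.59144939]] [3.6413124  0.27852191 3.33122046]
```

View pics/w3.png

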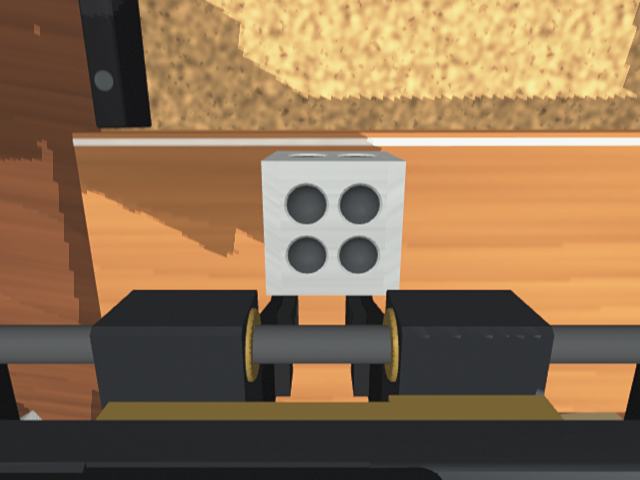

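Block is now squared on the pusher with its front face near the white line. Push on slowly over the edge.

drive_tool --plan '[{"offset":[0,-0.5,0],"delta_rot":[0,0,0],"jaw":2},{"offset":[0,-1,0],"delta_rot":[0,0,0],"jaw":2},{"offset":[0,-1.5,0],"delta_rot":[0,0,0],"jaw":2},{"offset":[0,-2,0],"delta_rot":[0,0,0],"jaw":2},{"offset":[0,-2.4,0],"delta_rot":[0,0,0],"jaw":2},{"offset":[0,-2.7,0],"delta_rot":[0,0,0],"jaw":2},{"offset":[0,-3,0],"delta_rot":[0,0,0],"jaw":2},{"offset":[0,-3.2,0],"delta_rot":[0,0,0],"jaw":2}]'

```text
time: 3.68
position: [0.5718, -0.0782, 0.0411]
tool_rot: [0.647, 0.763, -0.001, -0.001]
ft_force: [2.2, 1.1, 3.3]
grip_width: 0.0203
```

```bash
python3 - <<'E'
from rig import *
from h import *
o=get_obs()
print(o["time"],o["position"],tob(o["position"])*1000,o["ft_force"])
cv2.imwrite("pics/w4.png",camera("wrist")[:,:,::-1])
E
```

```text
3.6833 [ 0.57179129 -0.07816666  0.04114219] [[ 34.27218643 -45.22867998]] [2.17512222 1.11562141 3.33130716]
```

View pics/w4.png

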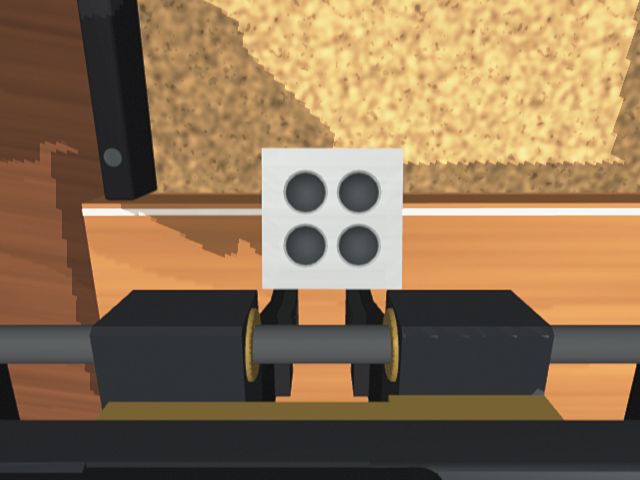

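Still flat, centre nearly at the edge, square. Continue.

drive_tool --plan '[{"offset":[0,-0.3,0],"delta_rot":[0,0,0],"jaw":2},{"offset":[0,-0.6,0],"delta_rot":[0,0,0],"jaw":2},{"offset":[0,-0.9,0],"delta_rot":[0,0,0],"jaw":2},{"offset":[0,-1.2,0],"delta_rot":[0,0,0],"jaw":2},{"offset":[0,-1.5,0],"delta_rot":[0,0,0],"jaw":2},{"offset":[0,-1.5,0],"delta_rot":[0,0,0],"jaw":2},{"offset":[0,-1.5,0],"delta_rot":[0,0,0],"jaw":2},{"offset":[0,-1.5,0],"delta_rot":[0,0,0],"jaw":2}]'

```text
time: 4.4
position: [0.5585, -0.0808, 0.0415]
tool_rot: [0.647, 0.763, 0.0, 0.0]
ft_force: [0.0, 0.7, -0.0]
grip_width: 0.0204
```

```bash
python3 - <<'E'
from rig import *
from h import *
o=get_obs()
print(o["time"],o["position"],tob(o["position"])*1000,o["ft_force"])
cv2.imwrite("pics/w5.png",camera("wrist")[:,:,::-1])
cv2.imwrite("pics/d5.png",camera("side")[:,:,::-1][150:350,200:460])
E
```

```text
4.4 [ 0.55852287 -0.08083162  0.04147019] [[ 20.74669131 -45.69002547]] [ 0.0323456   0.72685573 -0.03216683]
```

View pics/w5.png

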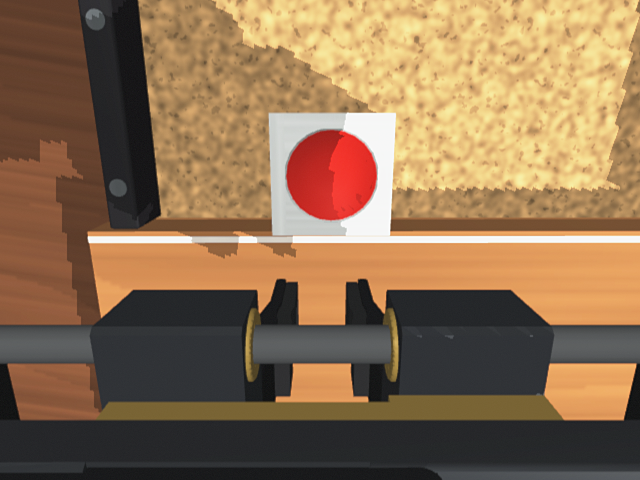

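View pics/d5.png

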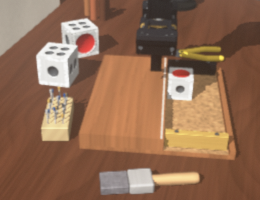

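```bash
python3 - <<'E'
from rig import *
from h import *
o=get_obs();c=calibration("wrist");P=pose("wrist",c,o)
X=tob(cast([[269,113],[396,113],[391,236],[272,236]],.058,c["K"],P))*1000
print(X,X.mean(0),np.linalg.norm(X-np.roll(X,1,0),axis=1))
print(tow([[-.03,-.095],[-.03,.1]]))
E
```

```text
[[-56.98782394 -66.86347741]
 [-56.94282678 -17.04034471]
 [ -6.88706996 -16.77832496]
 [ -6.93028038 -67.34358479]] [-31.93700026 -42.00643297] [50.05984588 49.82315302 50.0564426  50.56527829]
[[ 0.5165143 -0.1377696]
 [ 0.4846552  0.0546096]]
```

Red dish up, flat, centre at board (−32,−42), square. Lift clear, turn 90° and go to its −y side.

drive_tool --plan '[{"offset":[0,0,-3],"delta_rot":[0,0,0],"jaw":2},{"offset":[0,0,-6],"delta_rot":[0,0,7],"jaw":2},{"offset":[-1,-1,-7],"delta_rot":[0,0,14],"jaw":2},{"offset":[-2,-2,-7],"delta_rot":[0,0,21],"jaw":2},{"offset":[-3,-3,-7],"delta_rot":[0,0,28],"jaw":2},{"offset":[-4.2,-4.5,-7],"delta_rot":[0,0,35],"jaw":2},{"offset":[-4.2,-5.3,-7],"delta_rot":[0,0,42],"jaw":2},{"offset":[-4.2,-5.3,-7],"delta_rot":[0,0,49],"jaw":2}]'

```text
time: 5.17
position: [0.5111, -0.1313, 0.1114]
tool_rot: [0.906, 0.422, -0.001, -0.001]
ft_force: [-0.5, 1.2, 0.5]
grip_width: 0.0201
```

drive_tool --plan '[{"offset":[0,0,0],"delta_rot":[0,0,7],"jaw":2},{"offset":[0,0,0],"delta_rot":[0,0,14],"jaw":2},{"offset":[0,0,0],"delta_rot":[0,0,21],"jaw":2},{"offset":[0,0,0],"delta_rot":[0,0,28],"jaw":2},{"offset":[0,0,0],"delta_rot":[0,0,35],"jaw":2},{"offset":[0,0,0],"delta_rot":[0,0,40.9],"jaw":2},{"offset":[0,0,0],"delta_rot":[0,0,40.9],"jaw":2},{"offset":[0,0,0],"delta_rot":[0,0,40.9],"jaw":2}]'

```text
time: 5.83
position: [0.5131, -0.1308, 0.1115]
tool_rot: [0.996, 0.084, 0.0, 0.0]
ft_force: [-0.0, 0.3, -0.3]
grip_width: 0.0201
```

```bash
python3 - <<'E'
from rig import *
from h import *
o=get_obs();M=R.from_quat(o["tool_rot"]).as_matrix()
print(o["time"],o["position"],np.degrees(np.arctan2(M[1,0],M[0,0])),tob(o["position"])*1000,o["ft_force"])
cv2.imwrite("pics/w6.png",camera("wrist")[:,:,::-1])
E
```

```text
5.8333 [ 0.5131227  -0.1308453   0.11149967] 9.66543320231205 [[-32.21452916 -87.61403677]] [-0.03659063  0.32656585 -0.3078809 ]
```

View pics/w6.png

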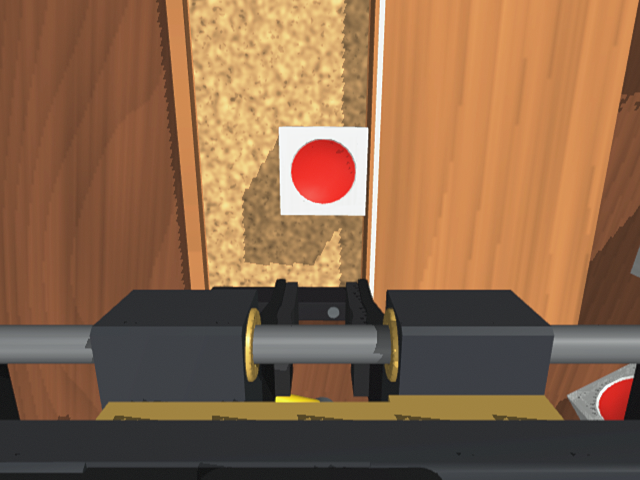

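drive_tool --plan '[{"offset":[0,0,2],"delta_rot":[0,0,0],"jaw":2},{"offset":[0,0,4],"delta_rot":[0,0,0],"jaw":2},{"offset":[0,0,6],"delta_rot":[0,0,0],"jaw":2},{"offset":[0,0,7.5],"delta_rot":[0,0,0],"jaw":2},{"offset":[0,0,8.5],"delta_rot":[0,0,0],"jaw":2},{"offset":[0,0,9.2],"delta_rot":[0,0,0],"jaw":2},{"offset":[0,0,9.2],"delta_rot":[0,0,0],"jaw":2},{"offset":[0,0,9.2],"delta_rot":[0,0,0],"jaw":2}]'

```text
time: 6.55
position: [0.5132, -0.1309, 0.0195]
tool_rot: [0.997, 0.083, 0.0, 0.0]
ft_force: [0.2, -0.8, 0.4]
grip_width: 0.0198
```

drive_tool --plan '[{"offset":[0,-1,0],"delta_rot":[0,0,0],"jaw":2},{"offset":[0,-2,0],"delta_rot":[0,0,0],"jaw":2},{"offset":[0,-3,0],"delta_rot":[0,0,0],"jaw":2},{"offset":[0,-4,0],"delta_rot":[0,0,0],"jaw":2},{"offset":[0,-5,0],"delta_rot":[0,0,0],"jaw":2},{"offset":[0,-6,0],"delta_rot":[0,0,0],"jaw":2},{"offset":[0,-7,0],"delta_rot":[0,0,0],"jaw":2},{"offset":[0,-8,0],"delta_rot":[0,0,0],"jaw":2}]'

```text
time: 7.22
position: [0.4999, -0.051, 0.0197]
tool_rot: [0.997, 0.083, 0.0, 0.0]
ft_force: [-0.4, -3.9, 3.4]
grip_width: 0.0202
```

```bash
python3 - <<'E'
from rig import *
from h import *
o=get_obs();M=R.from_quat(o["tool_rot"]).as_matrix()
print(o["time"],o["position"],np.degrees(np.arctan2(M[1,0],M[0,0])),tob(o["position"])*1000,o["ft_force"])
cv2.imwrite("pics/w7.png",camera("wrist")[:,:,::-1])
E
```

```text
7.2167 [ 0.49989419 -0.05101263  0.01970991] 9.51979882663841 [[-32.22219244  -6.69305032]] [-0.41906714 -3.87112588  3.37515794]
```

View pics/w7.png

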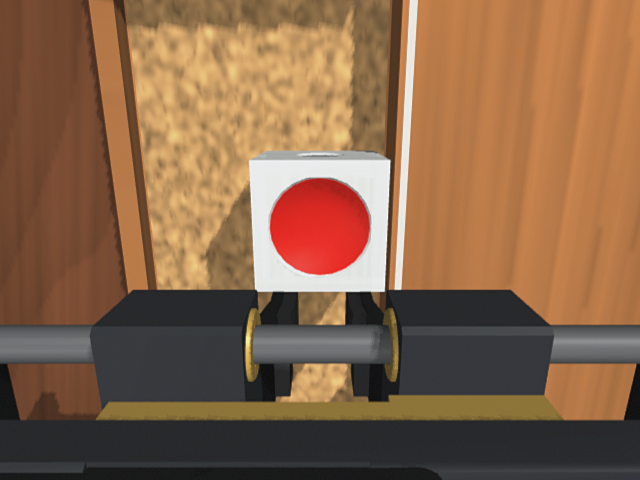

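Riding squarely on the pusher. Continue most of the way.

drive_tool --plan '[{"offset":[0,-1,0],"delta_rot":[0,0,0],"jaw":2},{"offset":[0,-2,0],"delta_rot":[0,0,0],"jaw":2},{"offset":[0,-3,0],"delta_rot":[0,0,0],"jaw":2},{"offset":[0,-4,0],"delta_rot":[0,0,0],"jaw":2},{"offset":[0,-5,0],"delta_rot":[0,0,0],"jaw":2},{"offset":[0,-5.7,0],"delta_rot":[0,0,0],"jaw":2},{"offset":[0,-6.3,0],"delta_rot":[0,0,0],"jaw":2},{"offset":[0,-6.8,0],"delta_rot":[0,0,0],"jaw":2}]'

```text
time: 7.93
position: [0.488, 0.016, 0.0193]
tool_rot: [0.997, 0.083, -0.0, -0.0]
ft_force: [-0.1, -2.7, 0.9]
grip_width: 0.0201
```

```bash
python3 - <<'E'
from rig import *
from h import *
o=get_obs();M=R.from_quat(o["tool_rot"]).as_matrix()
print(o["time"],o["position"],np.degrees(np.arctan2(M[1,0],M[0,0])),tob(o["position"])*1000,o["ft_force"])
cv2.imwrite("pics/w8.png",camera("wrist")[:,:,::-1])
E
```

```text
7.9333 [0.4880409  0.01603264 0.01931885] 9.530834397092445 [[-32.96231971  61.38771993]] [-0.12981079 -2.71618863  0.87275376]
```

View pics/w8.png

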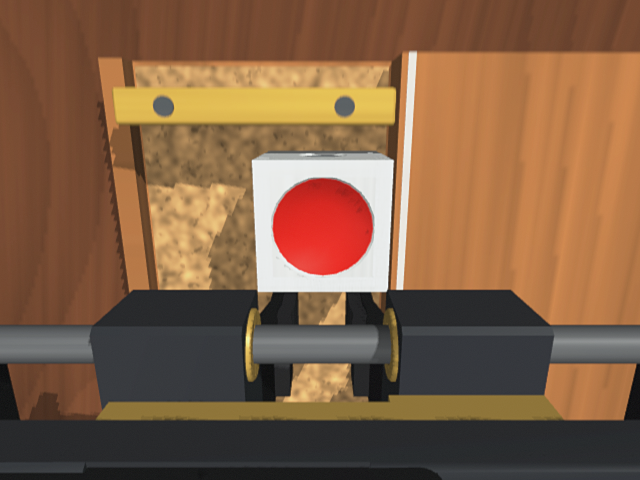

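drive_tool --plan '[{"offset":[0,-0.2,0],"delta_rot":[0,0,0],"jaw":2},{"offset":[0,-0.4,0],"delta_rot":[0,0,0],"jaw":2},{"offset":[0,-0.6,0],"delta_rot":[0,0,0],"jaw":2},{"offset":[0,-0.8,0],"delta_rot":[0,0,0],"jaw":2},{"offset":[0,-0.9,0],"delta_rot":[0,0,0],"jaw":2},{"offset":[0,-1,0],"delta_rot":[0,0,0],"jaw":2},{"offset":[0,-1,0],"delta_rot":[0,0,0],"jaw":2},{"offset":[0,-1,0],"delta_rot":[0,0,0],"jaw":2}]'

```text
time: 8.65
position: [0.4869, 0.025, 0.0194]
tool_rot: [0.997, 0.083, 0.0, -0.0]
ft_force: [1.0, -1.1, -0.5]
grip_width: 0.0198
```

```bash
python3 - <<'E'
from rig import *
from h import *
o=get_obs();c=calibration("wrist");P=pose("wrist",c,o)
print(o["time"],tob(o["position"])*1000,o["ft_force"])
w=camera("wrist")[:,:,::-1];cv2.imwrite("pics/w9.png",cv2.resize(w[60:300,100:440],None,fx=2.3,fy=2.3,interpolation=2))
E
```

```text
8.65 [[-32.57022188  70.45997513]] [ 1.00145706 -1.08536819 -0.46118757]
```

View pics/w9.png

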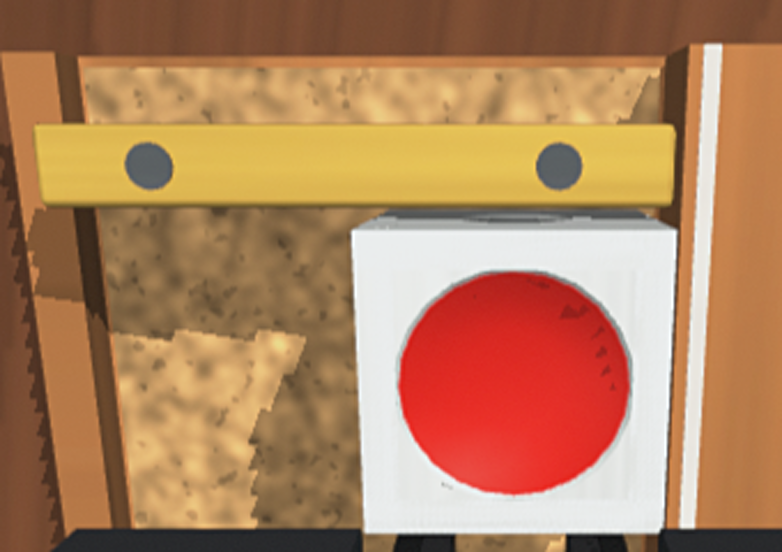

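drive_tool --plan '[{"offset":[0,-0.05,0],"delta_rot":[0,0,0],"jaw":2},{"offset":[0,-0.1,0],"delta_rot":[0,0,0],"jaw":2},{"offset":[0,-0.15,0],"delta_rot":[0,0,0],"jaw":2},{"offset":[0,-0.2,0],"delta_rot":[0,0,0],"jaw":2},{"offset":[0,-0.25,0],"delta_rot":[0,0,0],"jaw":2},{"offset":[0,-0.3,0],"delta_rot":[0,0,0],"jaw":2},{"offset":[0,-0.3,0],"delta_rot":[0,0,0],"jaw":2},{"offset":[0,-0.3,0],"delta_rot":[0,0,0],"jaw":2}]'

```text
time: 9.37
position: [0.4866, 0.0272, 0.0195]
tool_rot: [0.997, 0.083, 0.0, 0.001]
ft_force: [-0.3, -6.3, 0.6]
grip_width: 0.0199
```

drive_tool --plan '[{"offset":[0,-0.05,0],"delta_rot":[0,0,0],"jaw":2},{"offset":[0,-0.1,0],"delta_rot":[0,0,0],"jaw":2},{"offset":[0,-0.1,0],"delta_rot":[0,0,0],"jaw":2},{"offset":[0,-0.1,0],"delta_rot":[0,0,0],"jaw":2},{"offset":[0,-0.1,0],"delta_rot":[0,0,0],"jaw":2},{"offset":[0,-0.1,0],"delta_rot":[0,0,0],"jaw":2},{"offset":[0,-0.1,0],"delta_rot":[0,0,0],"jaw":2},{"offset":[0,-0.1,0],"delta_rot":[0,0,0],"jaw":2}]'

```text
time: 10.03
position: [0.4867, 0.0273, 0.0196]
tool_rot: [0.997, 0.083, 0.0, 0.001]
ft_force: [-0.4, -9.9, 1.3]
grip_width: 0.0199
```

The tool has stopped moving and the force has risen to 10 N, so the block is seated on the stop. Back off along −y, then rise.

drive_tool --plan '[{"offset":[0,0.4,0],"delta_rot":[0,0,0],"jaw":2},{"offset":[0,1,0],"delta_rot":[0,0,0],"jaw":2},{"offset":[0,2,0],"delta_rot":[0,0,0],"jaw":2},{"offset":[0,3,0],"delta_rot":[0,0,0],"jaw":2},{"offset":[0,4,-2],"delta_rot":[0,0,0],"jaw":2},{"offset":[0,5,-5],"delta_rot":[0,0,0],"jaw":2},{"offset":[0,5,-8],"delta_rot":[0,0,0],"jaw":2},{"offset":[0,5,-8],"delta_rot":[0,0,0],"jaw":2}]'

```text
time: 10.7
position: [0.4984, -0.0224, 0.1038]
tool_rot: [0.997, 0.082, 0.005, 0.002]
ft_force: [0.8, -0.3, 0.4]
grip_width: 0.0199
```

```bash
python3 - <<'E'
from rig import *
from h import *
o=get_obs();c=calibration("wrist");P=pose("wrist",c,o)
print(o["time"],o["position"],o["ft_force"])
w=np.ascontiguousarray(camera("wrist")[:,:,::-1]);cv2.imwrite("pics/w10.png",w)
s=camera("side")[:,:,::-1];cv2.imwrite("pics/d10.png",cv2.resize(s[180:360,230:450],None,fx=3.5,fy=3.3,interpolation=2))
h=cv2.cvtColor(w,cv2.COLOR_BGR2HSV)
m=((h[:,:,1]<40)&(h[:,:,2]>130)).astype(np.uint8);m[290:]=0;m[:,385:]=0
cn=max(cv2.findContours(m,0,1)[0],key=cv2.contourArea)
X=tob(cast(cn[:,0],.058,c["K"],P))*1000
print(cv2.boundingRect(cn),cv2.minAreaRect(X.astype(np.float32)))
m=cv2.inRange(h,(20,110,120),(32,255,255));m[290:]=0
m=cv2.morphologyEx(m,cv2.MORPH_OPEN,np.ones((5,5)))
cn=max(cv2.findContours(m,0,1)[0],key=cv2.contourArea)
X=tob(cast(cn[:,0],.038,c["K"],P))*1000
print("brass",cv2.boundingRect(cn),cv2.minAreaRect(X.astype(np.float32)))
E
```

```text
10.7 [ 0.49837631 -0.0224417   0.10384619] [ 0.80334963 -0.30358948  0.40257758]
(266, 44, 98, 101) ((-32.76369094848633, 108.10957336425781), (50.25389862060547, 50.14491653442383), 0.03139302134513855)
brass (168, 24, 197, 27) ((-59.76041793823242, 139.86196899414062), (108.77452087402344, 13.164830207824707), 0.04588603973388672)
```

View pics/w10.png

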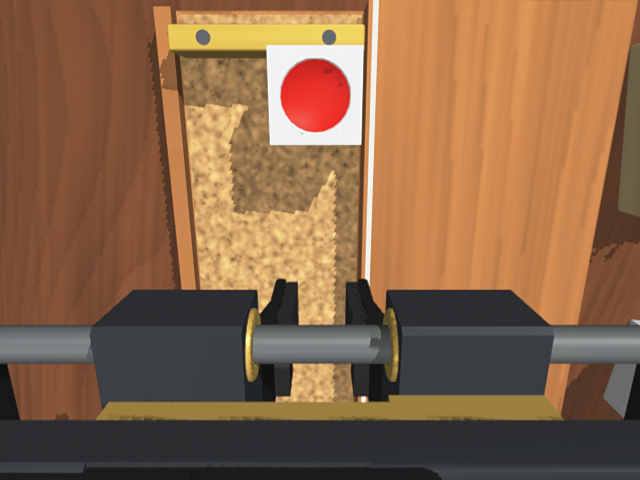

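View pics/d10.png

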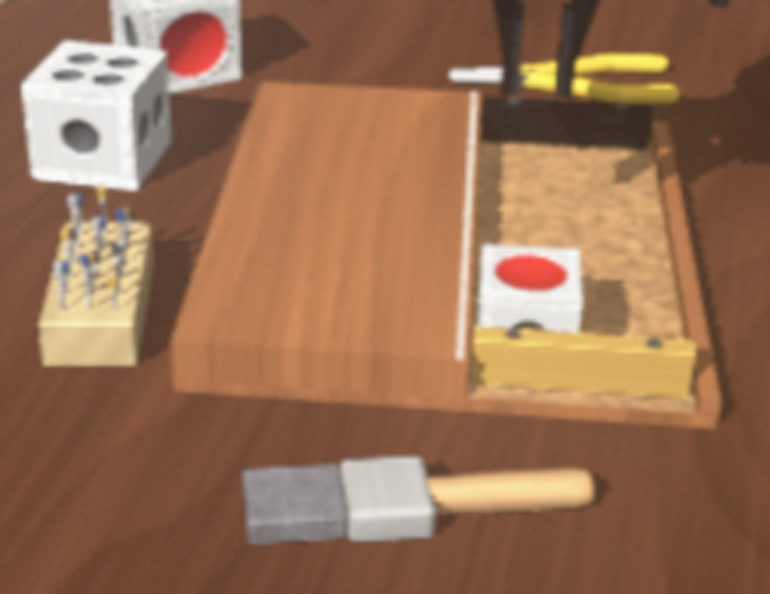

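Block at board (−32.8, 108.1), where touching the stop would be 108, and 0.03° off square. The red dish is up, the gripper is clear, and the pliers, brush and bur stand look untouched. Handing in.

```bash
python3 -c "
from rig import *
print(hand_in())"
```

```text
the job is handed in; nothing more can be done
None
```

I pushed the 50 mm block square over the step with the nearly closed fingers. It tumbled into the tray with the red dish up. I then slid it along the tray against the brass stop (+y end) until the tool stopped moving at about 10 N, backed off and handed in at about 11 s.

- **Block:** my last check put its centre at board (−32.8, 108.1) mm. Touching the stop would be y = 108. It was square to the stop within about 0.1°. It looked flat in both views, and the gripper was clear of it.
- **Other objects:** the pliers, brush and bur stand looked undisturbed in the side view, but I did not measure their positions.
- **Disagreements:** the first scene-camera estimate of the block was a few millimetres off the wrist one, so I used the wrist values. The brass bar measured about 3 mm off its stated x, partly because the block hid some of it. No check failed.

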